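# Refile a stray sample tube, then show the yellow-capped one to the inspection camera

## Robot

A 7-joint arm with a two-finger parallel gripper is mounted at the origin on the work surface. World frame = base frame: x ahead of the robot, y to its left, z up, the work surface at z = 0. Lengths are in m, angles in rad, forces in N, time in s.
With the tool pointing down it reaches from about 0.4 to 0.85 m from the base axis. Payload 4.5 kg.
Tool frame: the origin (TCP) lies midway between the tips of the shut fingers; the grasp point (between the pads) lies 19 mm behind it; z points along the fingers, y is the line along which they close (so a half turn about z gives the same grasp; the last joint's range is limited). The gripper opens to 88 mm and grips with 3 to 60 N. Pads are 18 mm wide; open, the fingers measure 123 mm over their backs; the gripper's body (75 mm by 187 mm) begins 45 mm behind the grasp point.
Start: joints at [1.173, 0.689, -0.195, 1.565, 0.157, 0.902, -0.215], TCP at [0.262, -0.568, 0.239] pointing down, gripper open.
Joint ranges: [-3.01, 3.01], [-0.46, 2.08], [-1.47, 1.51], [0.13, 2.56], [-1, 4.14], [0.04, 2.09], [-2.66, 2.66]. Speed limits (rad/s): [2.57, 2.57, 3.14, 3.14, 3.14, 3.14, 3.14].

## Interface

Orientations are given as a unit quaternion [x, y, z, w].
In Python, from plant import r gives the robot as it stands. The module is installed in compiled form; this text tells all that it offers.
- The arm moves only by the tool step_arm, never from a script. Its argument "series" is a list of rows, each a list of 7 numbers: the shift along the world's x, y, z in mm, then the turn, a rotation vector about the world's x, y, z in rad, then the closure, from 0 (fully open) to 1 (shut). A call has 1 to 20 rows; each row shifts and turns the commanded pose from where the row before left it; what a row does not reach is not made up. A row lasts 1/10 s, in which the tool goes at most 50 mm and 8.59 degrees, less where a joint would pass 70% of its speed; a pose out of reach is approached as far as the arm can. A call is refused whole if a number of a shift passes 50 or a number of a turn 0.15, either way. A call with a gripper value outside its range is refused whole. The fingers move at their own pace and stop on an object; "force" is the grip in N (left out, the last holds). Time passes only in rows, so rows that do not move let the fingers close. It gives the time, the measured TCP pose, the force, the opening and the grip force at its end, in the units of the state.
- r.get_state(): the state, without advancing time (a new reading comes with each control period).
- r.snapshot(name): name is "side" or "top"; returns (picture, depth): 480x640x3 uint8, blue, green, red; 480x640 float32, m along the optical axis (not along the pixel's ray), 0 where there is no reading.
- r.get_calibration(name): a dict with "intrinsics" (3x3 intrinsics, pixels), "dist_coeffs" ([k1, k2, p1, p2, k3] as OpenCV has them; the pictures are not rectified), "pose" (4x4, takes a point from camera to world coordinates). Camera axes: x right, y up, looking along -z (the intrinsics and any distortion apply to the point x, -y, -z); pixel columns grow to the right and rows downward; lengths in m; the calibration is good to about 2 mm. A picture is of the moment at which its call begins. get_calibration takes no time and is no camera call.
- r.finish_job(): hands the job in; it is judged then, once.
The state is a dict: "clock": time; "q": joint angles; "qd": joint speeds; "joint_torque": joint torques, N m; "tool_pos": TCP position; "eef_rot": TCP orientation; "contact_force": force on the tool from outside, world axes, zero at the start; "moment": the same for the moment, N m; "opening": opening from 0.0 (shut) to 1.0 (fully open); "finger_force": force on a finger pad.
Only numpy, scipy, OpenCV 4.12 (cv2) and the standard library are available. Lean on these libraries where they do the work, as an engineer would, in place of code of your own. Each camera call takes 0.05 s, during which the arm holds its last target. There are 200 camera calls.

## Task

One short tube stands in the rack's row of long tubes: move it to the free hole of the short row, marked with a green ring, and set it fully home without dropping it. Then take out the yellow-capped tube and show it to the blue inspection camera: cap up, its middle at the camera's focus (140 mm from the head's centre along its line of sight), leaning with the tilted head so that it is square to the line of sight. Finish while holding it still there; never touch camera or stand, and leave everything else in place.

Things in the scene. Friction and masses are not known exactly. Their poses are not given: they have to be found in the camera images.
- rack: fixed white block 130 (x) x 205 (y) x 45 mm, origin under its centre, yaw to 0.4 rad. 8 holes, 19 mm wide, floor 10 mm above the table (35 deep): long tubes' row at x = +40, short tubes' row at x = -40 mm, each at y = -75, -25, 25, 75. Tubes stand on the hole floor with 1.5 mm play all round. Close the fingers across the rows (80 mm apart; tubes 50 mm apart within a row)
- free_ring: flat green ring, 27 mm across, printed on the rack's top round the mouth of the one free hole of the short row; origin at the centre of the hole's mouth, 45 mm above the table. Which of the four it is varies
- stray_mid (a point): centre (half-way up) of a 85 mm long tube: blue cap, short: the only short tube in the row of long tubes, its top 25 mm lower than its neighbours'. White barrel 16 mm across; cap 19 mm across is the top 20 mm, its middle 32.5 mm above this point. 14 to 28 g. z runs to the cap. Seated in any hole this point is 52.5 mm above the table
- yellow_mid (a point): centre (half-way up) of a 110 mm long tube: the only one with a yellow cap, in the row of long tubes; this is the one to show to the camera. White barrel 16 mm across; cap 19 mm across is the top 20 mm, its middle 45 mm above this point. 14 to 28 g. z runs to the cap. In its hole this point is 65 mm above the table, the cap's top 120 mm
- long_a_mid (a point): centre (half-way up) of a 110 mm long tube: long, blue cap, correctly filed: leave it alone. White barrel 16 mm across; cap 19 mm across is the top 20 mm, its middle 45 mm above this point. 14 to 28 g. z runs to the cap
- long_b_mid (a point): centre (half-way up) of a 110 mm long tube: long, blue cap, correctly filed: leave it alone. White barrel 16 mm across; cap 19 mm across is the top 20 mm, its middle 45 mm above this point. 14 to 28 g. z runs to the cap
- short_a_mid (a point): centre (half-way up) of a 85 mm long tube: short, blue cap, correctly filed: leave it alone. White barrel 16 mm across; cap 19 mm across is the top 20 mm, its middle 32.5 mm above this point. 14 to 28 g. z runs to the cap
- short_b_mid (a point): centre (half-way up) of a 85 mm long tube: short, blue cap, correctly filed: leave it alone. White barrel 16 mm across; cap 19 mm across is the top 20 mm, its middle 32.5 mm above this point. 14 to 28 g. z runs to the cap
- short_c_mid (a point): centre (half-way up) of a 85 mm long tube: short, blue cap, correctly filed: leave it alone. White barrel 16 mm across; cap 19 mm across is the top 20 mm, its middle 32.5 mm above this point. 14 to 28 g. z runs to the cap
- yellow: the yellow-capped tube itself, origin at the centre of its foot, 55 mm below yellow_mid
- stray: the misfiled short tube itself, origin at the centre of its foot, 42.5 mm below stray_mid
- cam_stand: fixed stand of the inspection camera: dark steel base plate 120 x 120 x 14 mm and a round steel pole, 18 mm, 329 mm high, behind the head; origin on the table under the head's centre, turned about vertical. Not to be touched
- cam_head: blue camera head 60 x 58 x 58 mm on the pole, white ring light (68 mm) and black lens in front; origin at its centre, 285 mm up. It looks along its -x (lens front 49 mm from the origin), 0.25 to 0.6 rad downwards, on a stiff joint; its y is level; its z, leaning away from the pole, is the way the shown tube's cap must point
- focus (a point): the camera's focus, a point in the air 140 mm from the head's origin along its line of sight (its -x), 91 mm in front of the lens: the middle of the shown tube belongs here. Its axes are those of the head
- jug: clear plastic measuring jug, 104 mm across, 120 mm high, empty, at the back; origin under its centre. Leave it
- marker: black marker pen, 130 mm long, 14 mm thick, lying at the front left. Leave it
- jar: amber jar, 56 mm across, 70 mm high, at the front right; origin under its centre. Leave it

How it is judged:
On the way, in this order (a step that is already met when the one before it is completed fails the run):
1. the stray short tube stands fully home in the ringed hole, let go (horizontal distance between stray_mid and free_ring below 0.007 m and height (world z) of stray_mid below 0.0565 m and angle between stray_mid's own z axis and vertical below 0.15 rad and contact force between the fingers and stray below 0.05 N), for 0.2 s.
2. the yellow-capped tube is held up clear of the rack (contact force between the fingers and yellow above 0.5 N and height (world z) of yellow above 0.055 m), for 0.2 s.
At the end, for the whole second after the job is handed in: Stray tube seated in the ringed hole (within 7 mm, at most 4 mm high, tilt under 0.15 rad), let go; the other five within 10 mm of their starts; yellow-capped tube held by the fingers alone, still, cap up, its middle within 20 mm of the focus, its axis within 0.175 rad of the head's z (all of step 1 and distance of each of long_a_mid, long_b_mid, short_a_mid, short_b_mid, short_c_mid from where it was at the start of the episode below 0.01 m and distance between yellow_mid and focus below 0.02 m and angle between the z axis of yellow_mid and the z axis of cam_head, either way round below 0.175 rad and angle between yellow_mid's own z axis and vertical below 1 rad and contact force between the fingers and yellow above 0.5 N and contact force between yellow and rack below 0.05 N and linear speed of yellow below 0.03 m/s); the arm keeps its last pose, push and grip.
It fails at once if the camera or its stand is touched (contact force between any of the fingers, the arm, yellow, stray and cam_stand above 1 N).
It fails at once if the stray tube is dropped or let go more than 15 mm above its seat (contact force between the fingers and stray below 0.01 N and height (world z) of stray_mid above 0.0675 m).
It fails at once if the jug, pen or jar is knocked from its place (moved over 25 mm) (distance of any of jug, marker, jar from where it was at the start of the episode above 0.025 m).
It fails at once if another tube is pulled or knocked out of its hole (distance of any of long_a_mid, long_b_mid, short_a_mid, short_b_mid, short_c_mid from where it was at the start of the episode above 0.025 m).
It also fails if it takes over 61 s, if anything falls off the work surface, if the arm or the gripper's body presses on something with over 40 N, if the wrist force passes 120 N, or if a joint passes its speed limit or range.

## Working session

There is one attempt and no reset: what is moved stays moved. The work goes in short steps, Python scripts to look and compute and a tool call to move; the robot and the scene stay as the last step left them, time stands still between calls to the robot, and variables do not carry over. Pictures are saved under pics/ and viewed, at most 10 in all, crops included, and the job is handed in when it is done.

Besides the shell and the picture viewer there is one more tool, called after "Request:" as name(argument=value, ...) on one line, values as JSON. step_arm: Moves the arm, as the interface text tells. Its arguments: {"type":"object","properties":{"series":{"type":"array"},"force":{"type":"number"}},"required":["series"]}

```bash
mkdir -p pics; cat > h.py <<'E'
import numpy as np, cv2
from plant import r
def snap(n):
    im,d=r.snapshot(n); c=r.get_calibration(n); return im,d,np.array(c["intrinsics"]),np.array(c["dist_coeffs"]),np.array(c["pose"])
def cloud(im,d,K,D,P):
    v,u=np.mgrid[0:480,0:640]
    n=cv2.undistortPoints(np.stack([u,v],-1).reshape(-1,1,2).astype(np.float64),K,D).reshape(480,640,2)
    p=np.stack([n[...,0]*d,-n[...,1]*d,-d],-1)
    W=p@P[:3,:3].T+P[:3,3]; W[d<=0]=np.nan
    return W
E
python3 - <<'E'
from h import *
for n in("side","top"):
    s=snap(n); cv2.imwrite(f"pics/{n}0.png",s[0]); np.savez(f"{n}0.npz",im=s[0],W=cloud(*s))
    print(n,s[4].round(3).tolist())
st=r.get_state(); print(st["clock"],st["tool_pos"],st["eef_rot"],st["opening"])
E
```

```text
side [[-0.854, 0.258, -0.451, 0.068], [-0.519, -0.458, 0.721, 0.692], [-0.02, 0.85, 0.526, 0.682], [0.0, 0.0, 0.0, 1.0]]
top [[0.003, 0.994, -0.105, 0.397], [-1.0, 0.002, -0.015, -0.023], [-0.014, 0.105, 0.994, 1.391], [0.0, 0.0, 0.0, 1.0]]
0.1 [ 0.26129462 -0.56714571  0.23800539] [ 9.76771951e-01  2.14279921e-01 -2.49810457e-04 -7.80744867e-04] 1.0036836967897
```

View pics/side0.png

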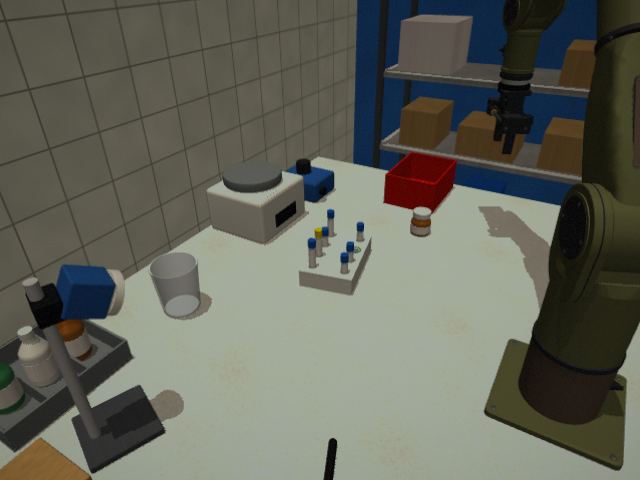

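View pics/top0.png

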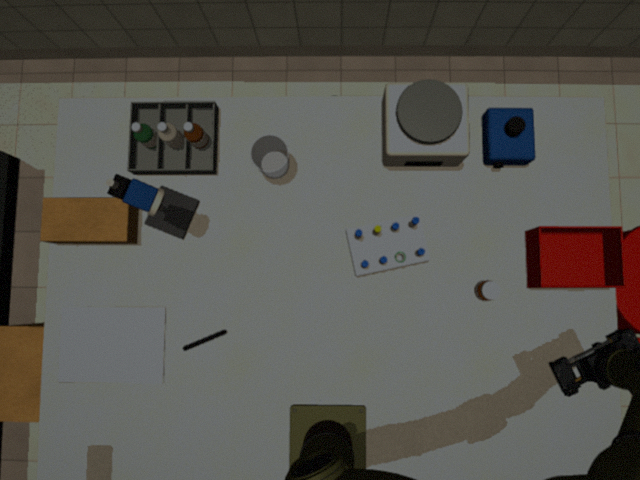

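The side view shows the rack around (335,255), with the yellow cap at (319,233) and the camera stand at the left with its head at (90,290). In the top view the long row is the upper one: caps at (358,234), yellow (377,230), (395,227) and (414,221). The ring is at (400,257), the head at (140,193).

```bash
python3 - <<'E'
from h import *
for n in("top","side"):
    z=np.load(f"{n}0.npz"); im,W=z["im"],z["W"]; hsv=cv2.cvtColor(im,cv2.COLOR_BGR2HSV)
    H,S,V=cv2.split(hsv)
    for nm,m in(("blue",(H>100)&(H<130)&(S>120)&(V>50)),("yel",(H>20)&(H<35)&(S>150)&(V>80)),("green",(H>40)&(H<90)&(S>60)&(V>60))):
        k,l,s,c=cv2.connectedComponentsWithStats(m.astype(np.uint8))
        for i in range(1,k):
            if s[i,4]<6: continue
            w=W[l==i]; w=w[~np.isnan(w[:,0])]
            if len(w)<4: continue
            med=np.median(w,0)
            if not(0.2<med[0]<1.1 and abs(med[1])<0.9): continue
            print(n,nm,s[i,4],c[i].round(1),med.round(4),"ztop",np.percentile(w[:,2],90).round(4))
# rack top from the top view
z=np.load("top0.npz");im,W=z["im"],z["W"]
m=(np.abs(W[...,2]-.045)<.006)&(np.abs(np.arange(640)-390)<60)[None]&(np.abs(np.arange(480)-247)<45)[:,None]
m=cv2.morphologyEx(m.astype(np.uint8),cv2.MORPH_OPEN,np.ones((3,3)))
p=W[m>0]; print(len(p),np.median(p[:,2]));(c,s,a)=cv2.minAreaRect((p[:,:2]*1000).astype(np.float32));print("rack",c,s,a)
E
```

```text
top blue 1875 [510.2 134.9] [ 0.8236 -0.4908  0.0707] ztop 0.0742
top blue 673 [139.8 194.6] [0.6164 0.4136 0.3113] ztop 0.3225
top blue 35 [415.1 220.3] [ 0.5885 -0.2247  0.1214] ztop 0.1244
top blue 33 [395.1 225.8] [ 0.577  -0.1762  0.0951] ztop 0.0984
top blue 33 [358.3 232.8] [ 0.5555 -0.0782  0.1202] ztop 0.1229
top blue 31 [420.5 251.4] [ 0.5109 -0.2406  0.0962] ztop 0.1006
top blue 31 [383.1 259.5] [ 0.4884 -0.1437  0.0959] ztop 0.1002
top blue 31 [364.6 263.5] [ 0.4774 -0.0969  0.0956] ztop 0.0994
top yel 29 [377.2 228.5] [ 0.5676 -0.1269  0.1206] ztop 0.1243
side blue 51 [292.6 169.8] [ 0.8879 -0.4913  0.0707] ztop 0.073
side blue 621 [315.4 181.8] [ 0.7827 -0.4684  0.066 ] ztop 0.0717
side blue 52 [330.5 213.8] [ 0.5853 -0.2199  0.1132] ztop 0.1209
side blue 58 [359.9 226.1] [ 0.5081 -0.2367  0.0898] ztop 0.0958
side blue 48 [324.8 230.8] [ 0.5752 -0.1716  0.091 ] ztop 0.0959
side blue 73 [311.5 242.8] [ 0.5531 -0.0745  0.114 ] ztop 0.1207
side blue 65 [349.9 246.3] [ 0.4869 -0.1398  0.0893] ztop 0.0958
side blue 68 [344.  257.4] [ 0.4762 -0.0906  0.0898] ztop 0.096
side blue 2583 [ 84.2 291. ] [0.5999 0.4326 0.2991] ztop 0.317
side yel 66 [318.  232.5] [ 0.5648 -0.1221  0.1131] ztop 0.1203
side green 14 [357.5 250.2] [ 0.4902 -0.1925  0.046 ] ztop 0.0485
side green 60 [  2.6 373.8] [0.8174 0.5038 0.0841] ztop 0.0885
2829 0.045602467596914886
rack (533.5126953125, -161.2662353515625) (130.27427673339844, 203.5101318359375) 12.600006103515625
```

```bash
python3 - <<'E'
from h import *
from scipy.optimize import least_squares
from scipy.spatial.transform import Rotation as R
pts={}
for n in("top","side"):
    z=np.load(f"{n}0.npz"); im,W=z["im"],z["W"]; H,S,V=cv2.split(cv2.cvtColor(im,cv2.COLOR_BGR2HSV))
    m=(H>100)&(H<130)&(S>120)&(V>40)&(np.linalg.norm(W-[.6,.425,.29],axis=2)<.08)
    m=cv2.erode(m.astype(np.uint8),np.ones((3,3)))>0
    pts[n]=W[m]
    q=W[(W[...,2]>.2)&(W[...,2]<.4)&(np.linalg.norm(W-[.6,.4,.28],axis=2)<.13)&(S<60)&(V>120)]
    print(n,m.sum(),"white",len(q),np.median(q,0) if len(q) else "")
    b=W[(np.abs(W[...,2]-.014)<.004)&(V<90)&(np.abs(W[...,0]-.6)<.15)&(np.abs(W[...,1]-.4)<.15)]
    if len(b)>50: print("base",len(b),cv2.minAreaRect((b[:,:2]*1000).astype(np.float32)))
def rot(y,p): return R.from_euler("ZY",[y,-p])  # head -x looks down: pitch
def sdf(x,P):
    q=np.abs(rot(x[2],x[3]).inv().apply(P-[x[0],x[1],.285]))-[.03,.029,.029]
    return np.linalg.norm(np.maximum(q,0),axis=1)+np.minimum(q.max(1),0)
for nm in("top","side","both"):
    P=np.vstack(list(pts.values())) if nm=="both" else pts[nm]
    best=min((least_squares(lambda x:sdf(x,P)*1000,[.6,.41,y0,p0],loss="soft_l1",x_scale=[.01,.01,.1,.1]) for y0 in(1.0,1.3,1.6) for p0 in(.3,.5)),key=lambda s:s.cost)
    x=best.x; M=rot(x[2],x[3]).as_matrix(); c=np.array([x[0],x[1],.285])
    print(nm,x.round(4),"rms mm",np.sqrt(np.mean((sdf(x,P)*1000)**2)).round(2),"los",(-M[:,0]).round(3),"z",M[:,2].round(3),"y",M[:,1].round(3),"focus",(c-.14*M[:,0]).round(4))
E
```

```text
top 539 white 0 
base 1400 ((641.7552490234375, 431.24688720703125), (200.4263153076172, 226.2145233154297), 1.1990026235580444)
side 2316 white 404 [0.59124597 0.39365838 0.29219923]
base 4317 ((646.15380859375, 435.7995910644531), (190.3536834716797, 227.7773895263672), 0.006014412734657526)
top [0.6155 0.426  1.2038 0.5168] rms mm 2.09 los [-0.312 -0.812 -0.494] z [-0.177 -0.461  0.869] y [-0.933  0.359 -0.   ] focus [0.5718 0.3124 0.2158]
side [0.6218 0.4253 1.1779 0.5093] rms mm 1.19 los [-0.334 -0.807 -0.488] z [-0.187 -0.45   0.873] y [-0.924  0.383  0.   ] focus [0.575  0.3124 0.2167]
both [0.6216 0.4249 1.1801 0.5119] rms mm 1.44 los [-0.332 -0.806 -0.49 ] z [-0.187 -0.453  0.872] y [-0.925  0.381 -0.   ] focus [0.5751 0.3121 0.2164]
```

Request:
step_arm(series=[[16,19.5,-1,0,0,0.068,0],[16,19.5,-1,0,0,0.068,0],[16,19.5,-1,0,0,0.068,0],[16,19.5,-1,0,0,0.068,0],[16,19.5,-1,0,0,0.068,0],[16,19.5,-1,0,0,0.068,0],[16,19.5,-1,0,0,0.068,0],[16,19.5,-1,0,0,0.068,0],[16,19.5,-1,0,0,0.068,0],[16,19.5,-1,0,0,0.068,0],[16,19.5,-1,0,0,0.068,0],[16,19.5,-1,0,0,0.068,0],[16,19.5,-1,0,0,0.068,0],[16,19.5,-1,0,0,0.068,0],[16,19.5,-1,0,0,0.068,0],[16,19.5,-1,0,0,0.068,0],[16,19.5,-1,0,0,0.068,0],[16,19.5,-1,0,0,0.068,0],[16,19.5,-1,0,0,0.068,0],[13,20,-1,0,0,0.068,0]], force=15)

```text
clock: 2.1
tool_pos: [0.5795, -0.1753, 0.2186]
eef_rot: [0.623, 0.782, 0.0, 0.0]
contact_force: [-0.5, -0.8, -0.8]
opening: 0.998
finger_force: 0.0
```

```bash
cat > st.py <<'E'
from h import *
from scipy.spatial.transform import Rotation as R
s=r.get_state(); M=R.from_quat(s["eef_rot"]).as_matrix()
def show():
    print("t",round(s["clock"],2),"tcp",(np.array(s["tool_pos"])*1000).round(1),"ytool",M[:,1].round(3),"ztool",M[:,2].round(3),"q",np.round(s["q"],2),"F",np.round(s["contact_force"],1),"open",round(s["opening"],3),"ff",np.round(s["finger_force"],1))
    print("yaw of y",np.arctan2(M[1,1],M[0,1]).round(4))
if __name__=="__main__": show()
E
python3 st.py
```

```text
t 2.1 tcp [ 579.5 -175.3  218.6] ytool [0.975 0.224 0.   ] ztool [ 0.  0. -1.] q [ 0.51  0.72 -0.52  1.64  0.44  0.9   0.04] F [-0.5 -0.8 -0.8] open 0.998 ff 0.0
yaw of y 0.2261
```

Request:
step_arm(series=[[-1.5,-1,-20,0,0,-0.005,0],[0,0,-25,0,0,0,0],[0,0,-25,0,0,0,0],[0,0,-25,0,0,0,0],[0,0,-20,0,0,0,0],[0,0,-20,0,0,0,0],[0,0,-15,0,0,0,0],[0,0,-5,0,0,0,0],[0,0,0,0,0,0,0]])

```text
clock: 3.0
tool_pos: [0.5769, -0.1777, 0.0633]
eef_rot: [0.626, 0.78, -0.0, -0.0]
contact_force: [0.4, -1.1, 0.0]
opening: 0.999
finger_force: 0.0
```

```bash
python3 - <<'E'
import st; st.show()
from h import *
s=snap("side"); cv2.imwrite("pics/s1.png",cv2.resize(s[0][150:310,220:440],None,fx=3,fy=3,interpolation=2))
E
```

```text
t 3.0 tcp [ 576.9 -177.7   63.3] ytool [ 0.977  0.215 -0.001] ztool [-0.001  0.    -1.   ] q [ 0.44  0.93 -0.39  1.74  0.59  0.59 -0.09] F [ 0.4 -1.1  0. ] open 0.999 ff 0.0
yaw of y 0.217
```

View pics/s1.png

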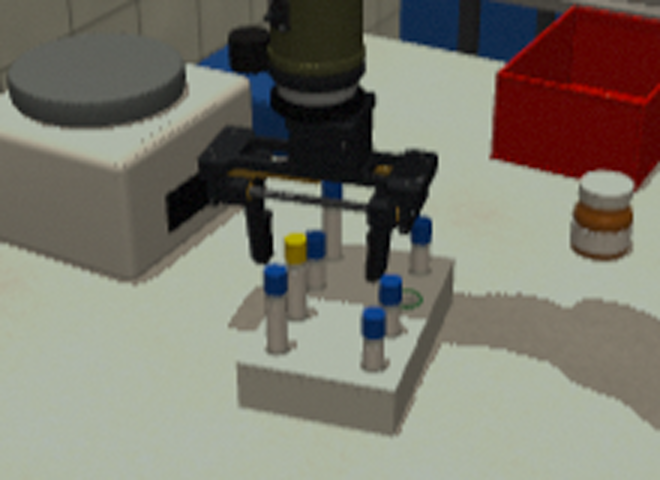

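The open fingers, at (260,220) and (375,230), straddle the stray tube at (315,255) and clear its neighbours. Close now.

Request:
step_arm(series=[[0,1.5,0,0,0,0,0.5],[0,0,0,0,0,0,1],[0,0,0,0,0,0,1],[0,0,0,0,0,0,1],[0,0,0,0,0,0,1],[0,0,0,0,0,0,1],[0,0,0,0,0,0,1],[0,0,0,0,0,0,1]], force=20)

```text
clock: 3.85
tool_pos: [0.5771, -0.1766, 0.0637]
eef_rot: [0.627, 0.779, 0.0, -0.0]
contact_force: [-0.3, 0.3, -0.3]
opening: 0.297
finger_force: 0.0
```

```bash
python3 st.py
```

```text
t 3.85 tcp [ 577.1 -176.6   63.7] ytool [ 0.977  0.214 -0.   ] ztool [-0.  0. -1.] q [ 0.44  0.93 -0.39  1.75  0.59  0.59 -0.09] F [-0.3  0.3 -0.3] open 0.297 ff 0.0
yaw of y 0.216
```

Request:
step_arm(series=[[0,0,0,0,0,0,1],[0,0,0,0,0,0,1],[0,0,0,0,0,0,1],[0,0,0,0,0,0,1]])

```text
clock: 4.25
tool_pos: [0.5771, -0.1766, 0.0637]
eef_rot: [0.627, 0.779, 0.0, 0.0]
contact_force: [-0.3, 0.3, 0.4]
opening: 0.196
finger_force: 20.0
```

Request:
step_arm(series=[[0,0,5,0,0,0,1],[0,0,10,0,0,0,1],[0,0,15,0,0,0,1],[0,0,15,0,0,0,1],[0,0,10,0,0,0,1],[0,0,0,0,0,0,1],[-8,-1.8,0,0,0,0,1],[-15,-3.3,0,0,0,0,1],[-16,-3.6,0,0,0,0,1],[-16,-3.6,0,0,0,0,1],[-15,-3.3,0,0,0,0,1],[-8,-1.8,0,0,0,0,1],[0,0,0,0,0,0,1],[0,0,0,0,0,0,1]])

```text
clock: 5.65
tool_pos: [0.4996, -0.1939, 0.1186]
eef_rot: [0.627, 0.779, 0.0, 0.0]
contact_force: [0.9, -0.7, -0.4]
opening: 0.2
finger_force: 20.0
```

```bash
python3 - <<'E'
import st; st.show()
from h import *
s=snap("side"); cv2.imwrite("pics/s2.png",cv2.resize(s[0][180:300,290:400],None,fx=5,fy=5,interpolation=2)); W=cloud(*s)
H,S,V=cv2.split(cv2.cvtColor(s[0],cv2.COLOR_BGR2HSV))
# ring in both views: shadow/occlusion permitting
for n in("side","top"):
    if n=="top": s=snap(n);W=cloud(*s);H,S,V=cv2.split(cv2.cvtColor(s[0],cv2.COLOR_BGR2HSV))
    m=(H>40)&(H<90)&(S>45)&(np.linalg.norm(W[...,:2]-[.5,-.193],axis=2)<.03)
    print(n,m.sum(),W[m].mean(0), (W[m].max(0)+W[m].min(0))/2 if m.sum() else "")
z=np.load("side0.npz");W=z["W"];H,S,V=cv2.split(cv2.cvtColor(z["im"],cv2.COLOR_BGR2HSV))
m=(H>40)&(H<90)&(S>45)&(np.linalg.norm(W[...,:2]-[.5,-.193],axis=2)<.03);print("side0",m.sum(),W[m].mean(0),(W[m].max(0)+W[m].min(0))/2)
z=np.load("top0.npz");W=z["W"];H,S,V=cv2.split(cv2.cvtColor(z["im"],cv2.COLOR_BGR2HSV))
m=(H>40)&(H<90)&(S>30)&(np.linalg.norm(W[...,:2]-[.5,-.193],axis=2)<.03);print("top0",m.sum(),W[m].mean(0),(W[m].max(0)+W[m].min(0))/2)
E
```

```text
t 5.65 tcp [ 499.6 -193.9  118.6] ytool [0.977 0.214 0.001] ztool [ 0.001  0.    -1.   ] q [ 0.53  0.78 -0.42  1.93  0.58  0.55 -0.07] F [ 0.9 -0.7 -0.4] open 0.2 ff 20.0
yaw of y 0.2161
side 57 [ 0.49385436 -0.18893522  0.12337123] [ 0.49319479 -0.18661594  0.14380025]
top 11 [ 0.49804085 -0.18396401  0.03905335] [ 0.4981012  -0.18563897  0.02935912]
side0 24 [ 0.4963455  -0.19762125  0.04459048] [ 0.49652329 -0.19584419  0.04076292]
top0 60 [ 0.50162074 -0.19502357  0.04448765] [ 0.50094994 -0.19462487  0.02765396]
```

View pics/s2.png

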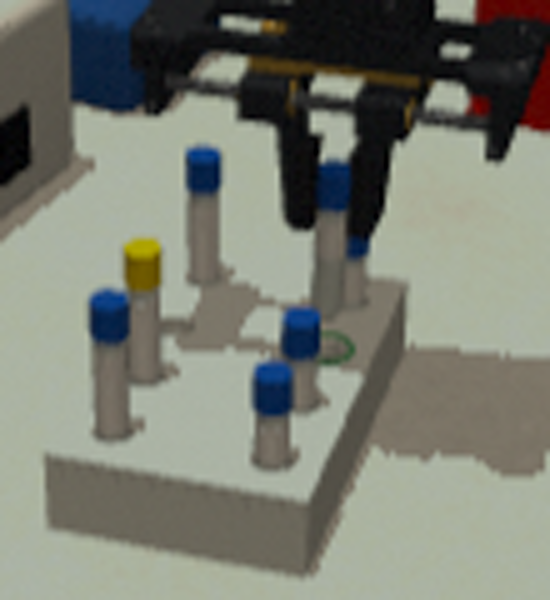

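The blue-capped stray, at (332,240), hangs upright between the fingers above the ring at (335,345). Lower it to the hole mouth, then in gently.

Request:
step_arm(series=[[-0.5,0,-8,0,0,0,1],[0,0,-8,0,0,0,1],[0,0,-4,0,0,0,1],[0,0,-4,0,0,0,1],[0,0,-3,0,0,0,1],[0,0,0,0,0,0,1]])

```text
clock: 6.35
tool_pos: [0.4984, -0.194, 0.0913]
eef_rot: [0.627, 0.779, -0.0, -0.0]
contact_force: [-0.0, 0.5, -0.1]
opening: 0.2
finger_force: 20.0
```

Request:
step_arm(series=[[0.4,0,-5,0,0,0,1],[0,0,-6,0,0,0,1],[0,0,-6,0,0,0,1],[0,0,-4,0,0,0,1],[0,0,-3,0,0,0,1],[0,0,-2,0,0,0,1],[0,0,0,0,0,0,1]])

```text
clock: 7.05
tool_pos: [0.4989, -0.194, 0.0655]
eef_rot: [0.627, 0.779, -0.0, -0.0]
contact_force: [-0.4, -0.7, -1.2]
opening: 0.203
finger_force: 20.0
```

```bash
python3 st.py
```

```text
t 7.05 tcp [ 498.9 -194.    65.5] ytool [ 0.977  0.214 -0.   ] ztool [-0.  0. -1.] q [ 0.48  0.87 -0.34  1.96  0.65  0.43 -0.13] F [-0.4 -0.7 -1.2] open 0.203 ff 20.0
yaw of y 0.2161
```

Request:
step_arm(series=[[0,0,-1.8,0,0,0,1],[0,0,0,0,0,0,1],[0,0,0,0,0,0,0.7],[0,0,0,0,0,0,0.5],[0,0,0,0,0,0,0],[0,0,0,0,0,0,0],[0,0,0,0,0,0,0],[0,0,0,0,0,0,0],[0,0,0,0,0,0,0],[0,0,0,0,0,0,0],[0,0,0,0,0,0,0]])

```text
clock: 8.15
tool_pos: [0.499, -0.194, 0.0639]
eef_rot: [0.627, 0.779, 0.0, 0.0]
contact_force: [1.0, 0.3, -0.2]
opening: 0.985
finger_force: 0.0
```

Request:
step_arm(series=[[0,0,10,0,0,0,0],[0,0,20,0,0,0,0],[0,0,25,0,0,0,0],[0,0,25,0,0,0,0],[0,0,20,0,0,0,0],[0,0,20,0,0,0,0],[0,0,0,0,0,0,0]])

```text
clock: 8.85
tool_pos: [0.5006, -0.1944, 0.1868]
eef_rot: [0.627, 0.779, 0.001, 0.003]
contact_force: [-0.0, -0.6, 0.6]
opening: 1.002
finger_force: 0.0
```

```bash
python3 - <<'E'
import st; st.show()
from h import *
for n in("top","side"):
    s=snap(n);W=cloud(*s);H,S,V=cv2.split(cv2.cvtColor(s[0],cv2.COLOR_BGR2HSV))
    m=(((H>100)&(H<130)&(S>120))|((H>20)&(H<35)&(S>150)&(V>80)))&(V>45)&(W[...,2]<.135)&(W[...,2]>.06)&(np.linalg.norm(W[...,:2]-[.533,-.16],axis=2)<.15)
    k,l,t,c=cv2.connectedComponentsWithStats(m.astype(np.uint8))
    for i in range(1,k):
        if t[i,4]>6: w=W[l==i]; print(n,t[i,4],c[i].round(1),np.median(w,0).round(4),np.percentile(w[:,2],90).round(4))
    if n=="side": cv2.imwrite("pics/s3.png",cv2.resize(s[0][180:300,290:400],None,fx=5,fy=5,interpolation=2))
E
```

```text
t 8.85 tcp [ 500.6 -194.4  186.8] ytool [0.977 0.214 0.005] ztool [ 0.005 -0.001 -1.   ] q [ 0.59  0.68 -0.51  1.88  0.5   0.7   0.01] F [-0.  -0.6  0.6] open 1.002 ff 0.0
yaw of y 0.2157
top 29 [377.3 228.6] [ 0.5658 -0.1269  0.121 ] 0.1235
top 33 [358.3 232.8] [ 0.5555 -0.0782  0.1213] 0.1235
top 8 [399.8 256.5] [ 0.4969 -0.1877  0.0974] 0.0993
top 32 [383.  259.5] [ 0.4892 -0.144   0.0954] 0.0973
top 31 [364.6 263.5] [ 0.4775 -0.0969  0.0955] 0.0985
side 50 [330.5 213.7] [ 0.5861 -0.2204  0.113 ] 0.1202
side 183 [354.7 236.7] [ 0.4956 -0.1877  0.0889] 0.0961
side 63 [318.  232.6] [ 0.5647 -0.1224  0.113 ] 0.1211
side 74 [311.5 242.9] [ 0.5533 -0.0748  0.1139] 0.1204
side 67 [344.  257.4] [ 0.4768 -0.0911  0.0888] 0.0955
```

View pics/s3.png

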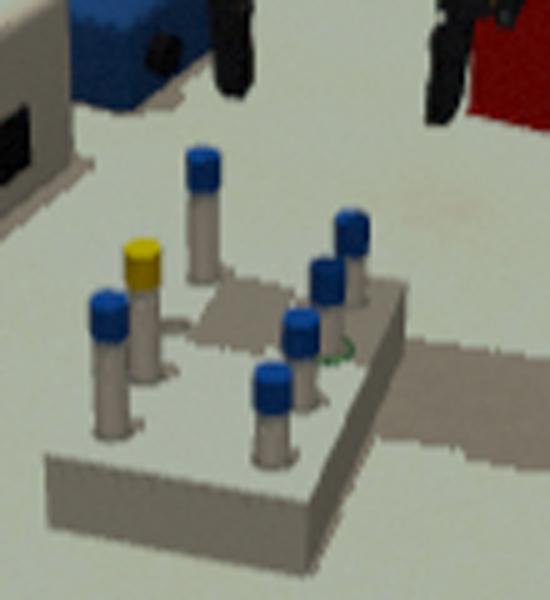

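The stray now stands at (328,280) over the ring, level with its short neighbours at about 96 mm, and all other tubes are unmoved. Now the yellow tube at (567,-127).

Request:
step_arm(series=[[14,13.5,0,0,0,0,0],[14,13.5,0,0,0,0,0],[14,13.5,0,0,0,0,0],[14,13.5,0,0,0,0,0],[11.5,12.5,0,0,0,0,0],[0,0,-20,0,0,0,0],[0,0,-20,0,0,0,0],[0,0,-15,0,0,0,0],[0,0,0,0,0,0,0]])

```text
clock: 9.85
tool_pos: [0.5645, -0.1273, 0.1263]
eef_rot: [0.627, 0.779, -0.002, -0.002]
contact_force: [-0.1, 0.4, 0.4]
opening: 0.999
finger_force: 0.0
```

```bash
python3 st.py
```

```text
t 9.85 tcp [ 564.5 -127.3  126.3] ytool [ 0.977  0.215 -0.005] ztool [-0.006  0.    -1.   ] q [ 0.4   0.81 -0.44  1.79  0.53  0.66 -0.14] F [-0.1  0.4  0.4] open 0.999 ff 0.0
yaw of y 0.2166
```

Request:
step_arm(series=[[0,0,-15,0,0,0,0],[0,0,-15,0,0,0,0],[0,0,-6,0,0,0,0],[0,0,0,0,0,0,1],[0,0,0,0,0,0,1],[0,0,0,0,0,0,1],[0,0,0,0,0,0,1],[0,0,0,0,0,0,1],[0,0,0,0,0,0,1],[0,0,0,0,0,0,1],[0,0,0,0,0,0,1],[0,0,0,0,0,0,1],[0,0,0,0,0,0,1]], force=25)

```text
clock: 11.15
tool_pos: [0.5665, -0.1275, 0.0929]
eef_rot: [0.627, 0.779, 0.0, -0.0]
contact_force: [0.2, -0.2, 0.2]
opening: 0.202
finger_force: 25.0
```

```bash
python3 st.py
```

```text
t 11.15 tcp [ 566.5 -127.5   92.9] ytool [0.977 0.214 0.   ] ztool [ 0.  0. -1.] q [ 0.38  0.86 -0.41  1.81  0.57  0.59 -0.17] F [ 0.2 -0.2  0.2] open 0.202 ff 25.0
yaw of y 0.216
```

Request:
step_arm(series=[[0,0,5,0,0,0,1],[0,0,15,0,0,0,1],[0,0,20,0,0,0,1],[0,0,20,0,0,0,1],[0,0,20,0,0,0,1],[0,0,20,0,0,0,1],[0,0,20,0,0,0,1],[0,0,20,0,0,0,1],[0,0,10,0,0,0,1],[0,0,0,0,0,0,1],[0,0,0,0,0,0,1]])

```text
clock: 12.25
tool_pos: [0.566, -0.1277, 0.2424]
eef_rot: [0.627, 0.779, -0.0, -0.0]
contact_force: [-0.2, 0.5, 0.0]
opening: 0.199
finger_force: 25.0
```

```bash
cat > goal.py <<'E'
from st import *
show()
zt=np.array([.187,.453,-.872]);zt/=np.linalg.norm(zt)
yt=np.array([.925,-.381,0]);yt-=zt*(yt@zt);yt/=np.linalg.norm(yt)
F=np.array([575,312,216.5])
G=np.column_stack([np.cross(yt,zt),yt,zt])
print("rotvec",R.from_matrix(G@M.T).as_rotvec().round(4),"target",(F-27.9*zt).round(1),"shift",(F-27.9*zt-np.array(s["tool_pos"])*1000).round(1))
E
python3 goal.py
```

```text
t 12.25 tcp [ 566.  -127.7  242.4] ytool [ 0.977  0.214 -0.001] ztool [-0.001 -0.    -1.   ] q [ 0.45  0.67 -0.54  1.69  0.42  0.91 -0.04] F [-0.2  0.5  0. ] open 0.199 ff 25.0
yaw of y 0.216
rotvec [ 0.5176 -0.0466 -0.5935] target [569.8 299.4 240.8] shift [  3.8 427.   -1.6]
```

Request:
step_arm(series=[[0,8,0,0.0259,-0.0023,-0.0297,1],[0,16,0,0.0259,-0.0023,-0.0297,1],[0,17,0,0.0259,-0.0023,-0.0297,1],[0,17,0,0.0259,-0.0023,-0.0297,1],[0,17,0,0.0259,-0.0023,-0.0297,1],[0,17,0,0.0259,-0.0023,-0.0297,1],[0,17,0,0.0259,-0.0023,-0.0297,1],[0,17,0,0.0259,-0.0023,-0.0297,1],[0,17,0,0.0259,-0.0023,-0.0297,1],[0,17,0,0.0259,-0.0023,-0.0297,1],[0,17,0,0.0259,-0.0023,-0.0297,1],[0,17,0,0.0259,-0.0023,-0.0297,1],[0,17,0,0.0259,-0.0023,-0.0297,1],[0,17,0,0.0259,-0.0023,-0.0297,1],[0,17,0,0.0259,-0.0023,-0.0297,1],[0,17,0,0.0259,-0.0023,-0.0297,1],[0,17,0,0.0259,-0.0023,-0.0297,1],[0,17,0,0.0259,-0.0023,-0.0297,1],[0,16,0,0.0259,-0.0023,-0.0297,1],[0,8,0,0.0259,-0.0023,-0.0297,1]])

```text
clock: 14.25
tool_pos: [0.5654, 0.1952, 0.2429]
eef_rot: [0.804, 0.537, 0.211, -0.142]
contact_force: [0.4, 0.2, -0.4]
opening: 0.207
finger_force: 25.0
```

```bash
python3 - <<'E'
import goal
from h import *
s=snap("side"); cv2.imwrite("pics/s4.png",s[0])
E
```

```text
t 14.25 tcp [565.4 195.2 242.9] ytool [ 0.924 -0.382 -0.002] ztool [ 0.186  0.456 -0.871] q [ 0.22  0.66 -0.66  1.94 -0.05  0.32 -0.61] F [ 0.4  0.2 -0.4] open 0.207 ff 25.0
yaw of y -0.3916
rotvec [-0.0033 -0.0015  0.0007] target [569.8 299.4 240.8] shift [  4.3 104.2  -2.1]
```

View pics/s4.png

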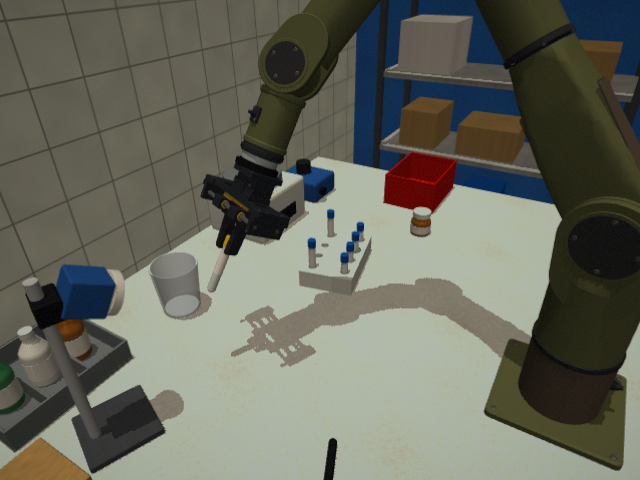

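The yellow tube, at (218,268), hangs tilted with the gripper towards the camera, well clear of the head at (90,290) and of the jug. Move the rest in steps.

Request:
step_arm(series=[[0.5,8,0,0,0,0,1],[0.5,10,0,0,0,0,1],[0.5,10,-0.5,0,0,0,1],[0.5,10,0,0,0,0,1],[0.5,10,-0.5,0,0,0,1],[0.5,8,0,0,0,0,1],[0,4,0,0,0,0,1],[0,0,0,0,0,0,1]])

```text
clock: 15.1
tool_pos: [0.5693, 0.2533, 0.242]
eef_rot: [0.804, 0.538, 0.211, -0.141]
contact_force: [0.1, 0.0, -0.7]
opening: 0.205
finger_force: 25.0
```

```bash
python3 goal.py
```

```text
t 15.1 tcp [569.3 253.3 242. ] ytool [ 0.925 -0.381  0.001] ztool [ 0.187  0.453 -0.872] q [ 0.07  0.66 -0.6   1.91 -0.06  0.29 -0.69] F [ 0.1  0.  -0.7] open 0.205 ff 25.0
yaw of y -0.3904
rotvec [-0.0003  0.0003 -0.0005] target [569.8 299.4 240.8] shift [ 0.5 46.  -1.2]
```

Request:
step_arm(series=[[0,6,0,0,0,0,1],[0,8,0,0,0,0,1],[0,8,-0.5,0,0,0,1],[0,8,0,0,0,0,1],[0.5,8,-0.5,0,0,0,1],[0,5,0,0,0,0,1],[0,3,0,0,0,0,1],[0,0,0,0,0,0,1],[0,0,0,0,0,0,1]])

```text
clock: 16.0
tool_pos: [0.5701, 0.2982, 0.2408]
eef_rot: [0.804, 0.538, 0.211, -0.141]
contact_force: [0.4, -0.9, -0.1]
opening: 0.203
finger_force: 25.0
```

```bash
python3 - <<'E'
import goal
from h import *
from goal import M
s=snap("side"); cv2.imwrite("pics/s5.png",cv2.resize(s[0][150:370,30:320],None,fx=2.7,fy=2.7,interpolation=2)); W=cloud(*s)
H,S,V=cv2.split(cv2.cvtColor(s[0],cv2.COLOR_BGR2HSV))
# white barrel points near the expected axis, in the tool frame (mm)
T=np.array(goal.s["tool_pos"]); q=(W-T)@M*1000
m=(q[...,2]>10)&(q[...,2]<95)&(np.hypot(q[...,0],q[...,1])<25)&(V>70)&(S<90)
p=q[m]; print(len(p),"z range",p[:,2].min(),p[:,2].max())
a=p[np.abs(p[:,2]-30)<15]; b=p[np.abs(p[:,2]-65)<15]
print(np.median(a,0),np.median(b,0))
E
```

```text
t 16.0 tcp [570.1 298.2 240.8] ytool [ 0.924 -0.382  0.001] ztool [ 0.188  0.452 -0.872] q [-0.05  0.67 -0.54  1.88 -0.07  0.28 -0.76] F [ 0.4 -0.9 -0.1] open 0.203 ff 25.0
yaw of y -0.392
rotvec [0.0002 0.0001 0.0011] target [569.8 299.4 240.8] shift [-0.3  1.2 -0. ]
408 z range 10.394405629289151 83.06277303960506
[ 1.17492002 -6.6328825  30.11819339] [ 0.88736422 -5.41548402 65.01437266]
```

View pics/s5.png

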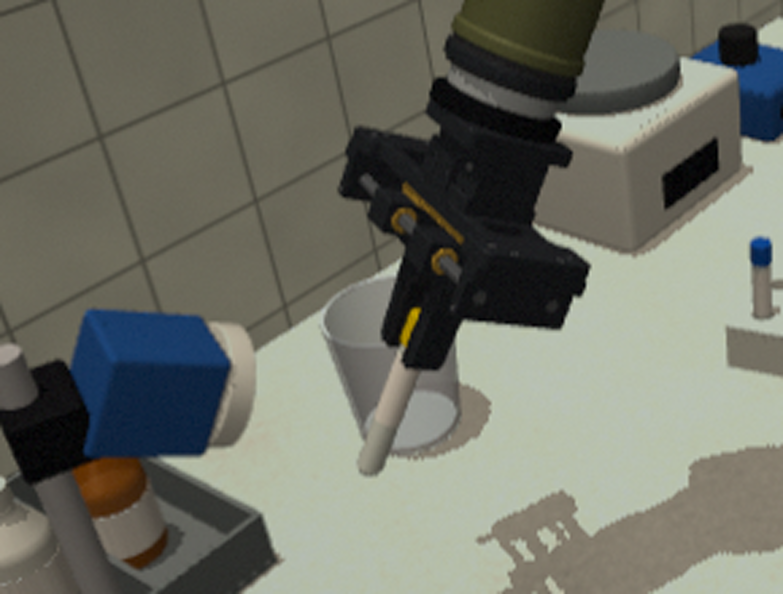

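The tube is held straight in the fingers, with its foot at (372,470) about 83 mm beyond the TCP, as expected. It leans more in the picture than the ring light at (238,385) does, so I check the head's pitch by overlaying the fit.

```bash
python3 - <<'E'
from h import *
from scipy.optimize import least_squares
from scipy.spatial.transform import Rotation as R
z=np.load("side0.npz"); im,W=z["im"],z["W"]; H,S,V=cv2.split(cv2.cvtColor(im,cv2.COLOR_BGR2HSV))
m=(H>100)&(H<130)&(S>120)&(V>40)&(np.linalg.norm(W-[.6,.425,.29],axis=2)<.08)
m=cv2.erode(m.astype(np.uint8),np.ones((3,3)))>0; P=W[m]
# plane normals of visible faces by local fit + clustering
N=[]
for y in range(255,330,4):
  for x in range(50,125,4):
    if m[y-3:y+4,x-3:x+4].all():
        w=W[y-3:y+4,x-3:x+4].reshape(-1,3); u,s,v=np.linalg.svd(w-w.mean(0)); n=v[2]; n=n*np.sign(n@(np.array([.068,.692,.682])-w.mean(0))); N.append(np.r_[x,y,n,s[2]/7*1000])
N=np.array(N); g=N[N[:,5]<2]
_,lab,c=cv2.kmeans(g[:,2:5].astype(np.float32),2,None,(3,50,1e-4),5,0)
for i in (0,1): k=g[lab[:,0]==i]; print(len(k),k[:,:2].mean(0),np.median(k[:,2:5],0).round(3))
def rot(y,p): return R.from_euler("ZY",[y,-p])
def sdf(x,p):
    q=np.abs(rot(x[2],p).inv().apply(P-[x[0],x[1],.285]))-[.03,.029,.029]
    return np.linalg.norm(np.maximum(q,0),axis=1)+np.minimum(q.max(1),0)
for p in (-.5,-.3,0,.25,.3,.4,.5,.6):
    b=min((least_squares(lambda x:sdf(x,p)*1000,[.61,.42,y0],loss="soft_l1",x_scale=[.01,.01,.1]) for y0 in (1.,1.2,1.5)),key=lambda s:s.cost); print(p,b.x.round(3),round(b.cost))
K,D,Pz=[np.array(r.get_calibration("side")[k]) for k in("intrinsics","dist_coeffs","pose")]
def proj(X):
    c=(np.atleast_2d(X)-Pz[:3,3])@Pz[:3,:3]*[1,-1,-1]; return cv2.projectPoints(c,np.zeros(3),np.zeros(3),K,D)[0].reshape(-1,2)
o=cv2.imread("pics/side0.png"); o=cv2.resize(o[240:350,20:150],None,fx=6,fy=6)
c=np.array([.6217,.425,.285])
for p,col in((.51,(0,255,255)),(-.51,(255,0,255))):
    Q=rot(1.18,p).as_matrix(); f=lambda X:((proj(c+np.array(X)@Q.T)-[20,240])*6+2.5).astype(int)
    t=np.linspace(0,6.283,60); cv2.polylines(o,[f(np.c_[-.046+0*t,.034*np.cos(t),.034*np.sin(t)])],1,col,1)
    for s in(-1,1): cv2.polylines(o,[f([[s*.03,a,b] for a,b in((-.029,-.029),(.029,-.029),(.029,.029),(-.029,.029))])],1,col,1)
cv2.imwrite("pics/ov.png",o)
E
```

```text
29 [ 81.72413793 278.5862069 ] [-0.154 -0.388  0.874]
55 [ 86.07272727 299.14545455] [-0.929  0.363 -0.047]
-0.5 [0.622 0.426 1.175] 3816
-0.3 [0.622 0.425 1.173] 4176
0 [0.621 0.423 1.178] 3525
0.25 [0.621 0.423 1.18 ] 2153
0.3 [0.621 0.423 1.181] 1857
0.4 [0.621 0.424 1.182] 1373
0.5 [0.622 0.425 1.178] 1107
0.6 [0.622 0.426 1.177] 1352
```

View pics/ov.png

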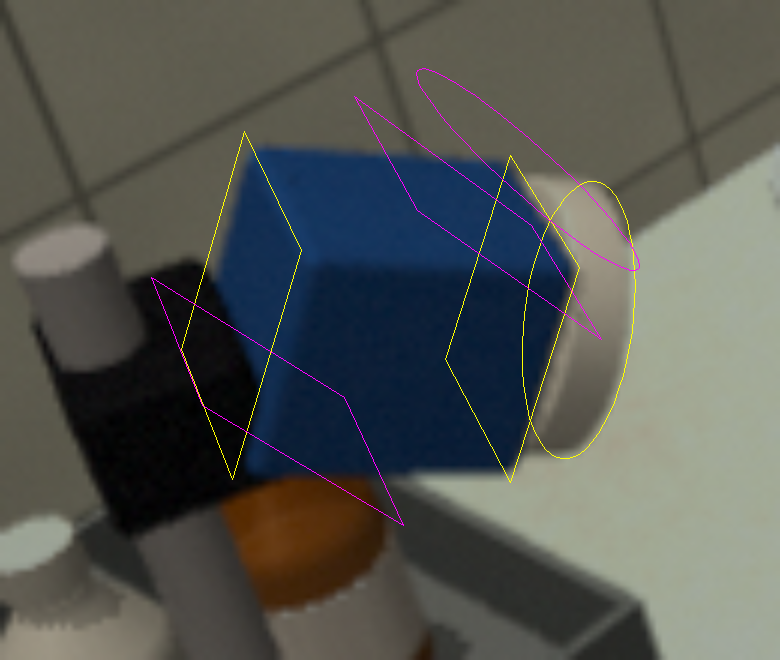

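The overlay (yellow, pitch 0.51) matches the head's front edge and ring light. The top edge at (318,262)-(575,270) and the face normals suggest a slightly smaller pitch, about 0.48, so I trim a little.

Request:
step_arm(series=[[-0.4,0,2,-0.014,0.0055,0,1],[-0.4,0,2,-0.014,0.0055,0,1],[0,0,0,0,0,0,1],[0,0,0,0,0,0,1],[0,0,0,0,0,0,1],[0,0,0,0,0,0,1],[0,0,0,0,0,0,1]])

```text
clock: 16.75
tool_pos: [0.5691, 0.2983, 0.2448]
eef_rot: [0.807, 0.54, 0.199, -0.132]
contact_force: [0.1, -0.7, -0.3]
opening: 0.202
finger_force: 25.0
```

```bash
python3 - <<'E'
import goal
from h import *
print("mid",(np.array(goal.s["tool_pos"])*1000+27.9*goal.M[:,2]).round(1))
s=snap("side");W=cloud(*s);H,S,V=cv2.split(cv2.cvtColor(s[0],cv2.COLOR_BGR2HSV))
m=(H>100)&(H<130)&(S>120)&(V>45)&(W[...,2]<.135)&(W[...,2]>.06)&(np.linalg.norm(W[...,:2]-[.533,-.16],axis=2)<.15)
k,l,t,c=cv2.connectedComponentsWithStats(m.astype(np.uint8))
for i in range(1,k):
    if t[i,4]>6: w=W[l==i]; print(t[i,4],np.median(w,0).round(4),np.percentile(w[:,2],90).round(4))
r.finish_job()
E
```

```text
t 16.75 tcp [569.1 298.3 244.8] ytool [ 0.924 -0.382  0.001] ztool [ 0.178  0.428 -0.886] q [-0.08  0.65 -0.51  1.86 -0.06  0.33 -0.78] F [ 0.1 -0.7 -0.3] open 0.202 ff 25.0
yaw of y -0.3917
rotvec [ 0.028  -0.0111  0.0008] target [569.8 299.4 240.8] shift [ 0.7  1.  -3.9]
mid [574.1 310.3 220. ]
50 [ 0.5856 -0.2207  0.1136] 0.1206
186 [ 0.4973 -0.1881  0.0893] 0.0957
65 [ 0.5541 -0.0734  0.114 ] 0.1207
67 [ 0.4764 -0.0907  0.0898] 0.0961
the job is handed in; nothing more can be done
```

I handed the job in at 16.8 s, with no verdict returned: the stray short tube is home in the ringed hole, and the yellow-capped tube is held still, cap up, about 4 mm from my camera-based estimate of the focus and tilted with the head.

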